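# Dose two biscuits on the sliding tray

## Task

Slide the biscuit tray by its black grip until the square biscuit is centred under the fixed nozzle, and press the dose button fully down; then slide the tray on until the triangular biscuit is centred under the nozzle, press the button again and leave the tray there. Never dose with anything else under the nozzle, do not touch the biscuits, keep them lying flat in their pockets, and leave the other things on the counter where they are.

Things in the scene. Friction and masses are not known exactly. Their poses are not given: they have to be found in the camera images.
- station: Fixed x-y slide: aluminium base plate, x -100 to +190, y -140 to +140 mm, 10 mm thick. Origin on the table; x points from the grip side to the nozzle's stand, y along the lower slide, z up. With both slides at 0 the tray's centre is over the origin.
- nozzle_tip (a point): Tip of the fixed, downward-pointing steel nozzle, 52 mm above the table, 10 mm above the biscuits' tops; 16 mm thick, narrowing to 5 mm at the tip. It hangs from a 12 mm tube that rises 130 mm behind it (the station's +x) to 128 mm height; that stand, with a white hopper 109 mm high, is fixed on the plate, at a place that varies (up to 15 mm in x, 20 mm in y off the station's origin).
- saddle (a joint): Lower slide: the saddle, carrying the tray, moves along the station's y. 0 = tray centred over the station origin (as at the start); travel -0.075 to +0.075 m. Stays where it is left; about 1.5 N of drag.
- tray (a joint): Upper slide: the tray moves along the station's x on the saddle. 0 = tray centred over the station origin (as at the start); travel -0.05 to +0.05 m. Stays where it is left; about 1.5 N of drag.
- tray_centre (a point): Centre of the floor of the steel tray (96 mm along x, 142 mm along y, rim top 40 mm and floor 33 mm above the table). It has six shallow 42 mm square pockets, 2 along x by 3 along y, at 46 mm pitch, each with one loose biscuit; which biscuit lies in which pocket varies.
- grip_top (a point): Centre of the top of the tray's grip: a black upright square post, 22 x 22 mm (sides along the station's x and y), standing from 35 to 90 mm above the table, 113 mm from the tray's centre on its -x side, on a flat 30 mm wide tongue.
- console: Fixed white console box, 90 x 75 x 45 mm high, beside the station at its +y side; origin under its centre, carries the dose button on top.
- dose_button_top (a point): Centre of the top of the round black dose button (32 mm across, in a 48 mm steel collar), about 63 mm above the table; pressed straight down.
- dose_button (a joint): Dose button: 0 = released, 0.006 m = fully down; springs back, about 5 N at the bottom.
- biscuit_square: square biscuit, 34 x 34 mm, 9 mm thick, brown, 14 g, lying loose in a tray pocket with a few mm of play. Origin at the centre of its underside, 33 mm above the table.
- biscuit_triangle: triangular (equilateral) biscuit, corners 21 mm from its centre, 9 mm thick, brown, 14 g, lying loose in a tray pocket with a few mm of play. Origin at the centre of its underside, 33 mm above the table.
- biscuit_round_a: large round biscuit, 36 mm across (one of two alike), 9 mm thick, brown, 14 g, lying loose in a tray pocket with a few mm of play. Origin at the centre of its underside, 33 mm above the table.
- biscuit_round_b: large round biscuit, 36 mm across (the other of two alike), 9 mm thick, brown, 14 g, lying loose in a tray pocket with a few mm of play. Origin at the centre of its underside, 33 mm above the table.
- biscuit_finger: narrow oblong biscuit, 38 x 16 mm, 9 mm thick, brown, 14 g, lying loose in a tray pocket with a few mm of play. Origin at the centre of its underside, 33 mm above the table.
- biscuit_small: small round biscuit, 24 mm across, 9 mm thick, brown, 14 g, lying loose in a tray pocket with a few mm of play. Origin at the centre of its underside, 33 mm above the table.
- bowl_a: Bystander: white square bowl, 78 mm wide at the rim, 53 mm high, standing alone near the station's -y side. Origin under its centre.
- spatula: Bystander: spatula, 250 mm long, lying on the table. Origin at mid length.
- jar: Bystander: amber glass jar with steel lid, 60 mm across, 85 mm high, just beyond the console on its +y side. Origin under its centre.
- container: Bystander: clear open food box, 120 x 160 x 45 mm high. Origin under its centre.

How it is judged:
By the outcome, as a careful person would: the job done as asked, in the order asked, and still so for the second after the job is handed in, with the robot touching nothing.
It also fails if it takes over 70 s, if anything falls off the work surface, if the arm or the gripper's body presses on something with over 40 N, if the wrist force passes 120 N, or if a joint passes its speed limit or range.

## Robot

A 7-joint arm with a two-finger parallel gripper is mounted at the origin on the work surface. World frame = base frame: x ahead of the robot, y to its left, z up, the work surface at z = 0. Lengths are in m, angles in rad, forces in N, time in s.
With the tool pointing down it reaches from about 0.4 to 0.875 m from the base axis. Payload 19.3 kg.
Tool frame: the origin (TCP) lies midway between the tips of the shut fingers; the grasp point (between the pads) lies 19 mm behind it; y points along the fingers, x is the direction in which the jaws open and shut, and the axes are right-handed (so a half turn about y gives the same grasp; the last joint's range is limited). The gripper opens to 85 mm and grips with 20 to 120 N. Pads are 22 mm wide; open, the fingers measure 114 mm over their backs; the gripper's body (76 mm by 85 mm) begins 54 mm behind the grasp point. The pads swing forward as they close: fully open they stand 13 mm farther back than shut.
Start: joints at [1.268, 0.521, -0.036, 1.599, 0.021, 1.021, -0.113], TCP at [0.144, -0.608, 0.231] pointing down, gripper open.
Joint ranges: [-2.91, 2.91], [-0.3, 2.13], [-1.5, 1.42], [0.17, 2.43], [-1.26, 4.41], [0.16, 1.93], [-2.52, 2.52]. Speed limits (rad/s): [1.89, 1.89, 2.39, 2.39, 3.01, 3.01, 3.01].

## Interface

Orientations are given as a rotation vector (axis times angle).
In Python, from bench import sensors, cams, robot gives the robot as it stands.
- The arm moves only by the tool servo_tool, never from a script. Its argument "steps" is one flat list of numbers, 5 for each row, row after row: the shift along the tool's x, y, z in mm, then the turn about the tool's y in rad, then the opening, from 0 (shut) to 1 (fully open). A call has 1 to 5 rows; each row shifts and turns the pose as measured when the row begins, along the tool's axes as they then stand; what a row does not reach is not made up. A row lasts 1/8 s, in which the tool goes at most 62.5 mm and 10.7 degrees, less where a joint would pass 70% of its speed; a pose out of reach is approached as far as the arm can. A call with a gripper value outside its range is refused whole. The fingers move at their own pace and stop on an object; the grip force is fixed at half the most. Time passes only in rows, so rows that do not move let the fingers close. It gives the time, the measured TCP pose, the force and the opening at its end, in the units of the state.
- sensors.get_obs(): the state, without advancing time (a new reading comes with each control period).
- cams.grab_frame(name): name is "scene" or "side" or "wrist"; returns a dict with "image" (480x640x3 uint8, red, green, blue), "intrinsics" (3x3 intrinsics, pixels), "rvec" (rotation vector, rad) and "tvec" (3), from world to camera coordinates, as OpenCV has them. Camera axes: x right, y down, z forward; pixel columns grow to the right and rows downward; lengths in m; the calibration is good to about 2 mm. A picture is of the moment at which its call begins. There is no depth.
- robot.close_job(): hands the job in, once; it reports no verdict.
The state is a dict: "t": time; "qpos": joint angles; "joint_vel": joint speeds; "tau": joint torques, N m; "ee_pos": TCP position; "tcp_rot": TCP orientation; "force": force on the tool from outside, world axes, zero at the start; "torque": the same for the moment, N m; "width": finger opening in m.
Only numpy, scipy, OpenCV 4.12 (cv2) and the standard library are available. Lean on these libraries where they do the work, as an engineer would, in place of code of your own. Each camera call takes 0.05 s, during which the arm holds its last target. There are 200 camera calls.

## Working session

There is one attempt and no reset: what is moved stays moved. The work goes in short steps, Python scripts to look and compute and a tool call to move; the robot and the scene stay as the last step left them, time stands still between calls to the robot, and variables do not carry over. Pictures are saved under pics/ and viewed, about 8 in all and at most 12, crops included, and the job is handed in when it is done.

Besides the shell and the picture viewer there is one more tool, called in YAML: its name, and indented under it one key for each argument. servo_tool: Moves the arm, as the interface text tells. Its arguments: {"type":"object","properties":{"steps":{"type":"array"}},"required":["steps"]}

```bash
mkdir -p pics; ls; cat > h.py <<'E'
import numpy as np, cv2
from bench import sensors, cams, robot
def grab(n):
    f=cams.grab_frame(n); return f
def save(f,name,crop=None,scale=1):
    im=f["image"][:,:,::-1]
    if crop: x0,y0,x1,y1=crop; im=im[y0:y1,x0:x1]
    if scale!=1: im=cv2.resize(im,None,fx=scale,fy=scale,interpolation=cv2.INTER_CUBIC)
    cv2.imwrite("pics/"+name,im)
def ray(f,uv,z):
    K=np.array(f["intrinsics"]);R=cv2.Rodrigues(np.array(f["rvec"],float))[0];t=np.array(f["tvec"],float).ravel()
    c=-R.T@t; d=R.T@np.linalg.solve(K,[uv[0],uv[1],1.]); return c+d*(z-c[2])/d[2]
def proj(f,p):
    return cv2.projectPoints(np.array(p,float).reshape(-1,3),np.array(f["rvec"],float),np.array(f["tvec"],float),np.array(f["intrinsics"],float),None)[0].reshape(-1,2)
E
python3 - <<'E'
from h import *
import pickle
fs={n:grab(n) for n in("scene","side","wrist")}
pickle.dump(fs,open("f0.pkl","wb"))
for n,f in fs.items():
    save(f,n+"0.png"); R=cv2.Rodrigues(np.array(f["rvec"],float))[0]; print(n,-R.T@np.array(f["tvec"]).ravel(),R[2])
o=sensors.get_obs();print(o)
print(cv2.Rodrigues(np.array(o["tcp_rot"],float))[0])
E
```

```text
pics
scene [ 1.51625618 -0.61771163  1.26262179] [-0.60550638  0.33803791 -0.72048067]
side [0.35537426 1.06320895 0.99868553] [ 0.10919717 -0.7715514  -0.62672516]
wrist [ 0.21733313 -0.59114923  0.373623  ] [-0.28691466 -0.06675672 -0.95562729]
{'t': 0.15, 'qpos': array([ 1.2677754 ,  0.52188792, -0.0363087 ,  1.59986072,  0.02120305,
        1.02109458, -0.11278911]), 'joint_vel': array([-8.10084730e-05, -2.75632586e-03, -1.59762990e-03, -1.96368042e-03,
        5.19672573e-04, -2.94575216e-04,  9.08364969e-04]), 'tau': array([ 3.32614392e-03, -9.27379704e+01,  1.98155567e+00, -3.70054972e+01,
        1.80725200e-02,  6.33268588e-03, -4.47350658e-05]), 'ee_pos': array([ 0.14410526, -0.60790638,  0.23085726]), 'tcp_rot': array([-1.30987103,  1.03653027, -1.03532779]), 'force': array([ 0.65186524,  0.64201169, -0.37193894]), 'torque': array([-0.02444976,  0.02742881, -0.02341346]), 'width': 0.0850194731974856}
[[ 2.30707206e-01 -2.66661143e-04  9.73023183e-01]
 [-9.73022837e-01  8.23500801e-04  2.30707350e-01]
 [-8.62806056e-04 -9.99999625e-01 -6.94798126e-05]]
```

View pics/scene0.png

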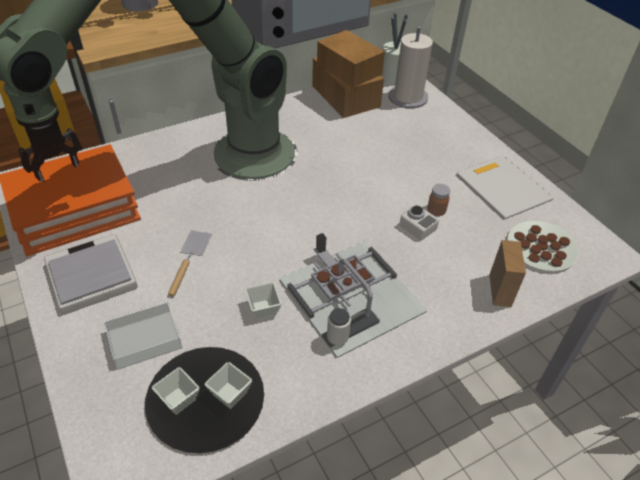

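View pics/side0.png

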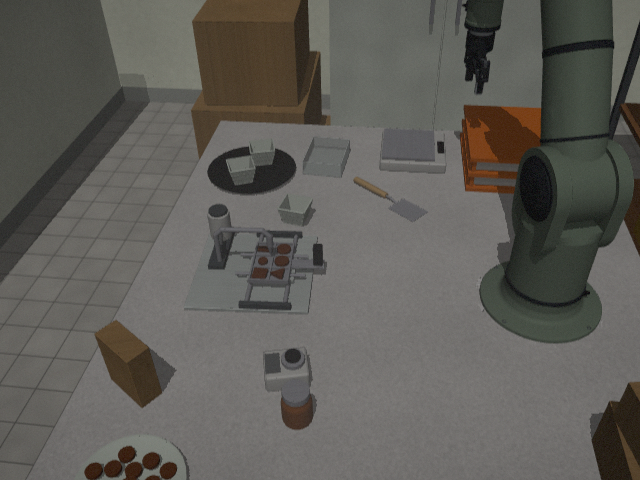

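The scene view shows the grip near px (321,243), the tray at about (340,278), the nozzle stand at (340,325) and the button at (417,211). In the side view the grip is at (318,254) and the button at (292,356). I'll enlarge both for detail.

```bash
python3 - <<'E'
from h import *
import pickle
fs=pickle.load(open("f0.pkl","rb"))
a=cv2.resize(fs["scene"]["image"][190:360,270:450,::-1],None,fx=2.2,fy=2.2*1.0,interpolation=cv2.INTER_CUBIC)
b=cv2.resize(fs["side"]["image"][195:385,180:340,::-1],None,fx=2.5,fy=2.5,interpolation=cv2.INTER_CUBIC)
H=max(a.shape[0],b.shape[0])
pad=lambda i:cv2.copyMakeBorder(i,0,H-i.shape[0],0,0,cv2.BORDER_CONSTANT)
cv2.imwrite("pics/c0.png",np.hstack([pad(a),pad(b)]))
s,d=fs["scene"],fs["side"]
# top of grip: both views
print("grip",ray(s,(320.5,236),.09),ray(d,(318,244),.09))
print("btn",ray(s,(417,209),.063),ray(d,(292.5,353),.063))
for n,f,pts in(("scene",s,[(281,281),(371,246),(425,309),(337,351)]),("side",d,[(312,311),(186,307)])):
  for p in pts: print(n,p,ray(f,p,.01))
E
```

```text
grip [ 0.52472271 -0.03348047  0.09      ] [ 0.52256897 -0.03961343  0.09      ]
btn [0.53312683 0.28490993 0.063     ] [0.53299798 0.27663509 0.063     ]
scene (281, 281) [ 0.55818236 -0.17102868  0.01      ]
scene (371, 246) [0.55815698 0.11630164 0.01      ]
scene (425, 309) [0.81557448 0.12160225 0.01      ]
scene (337, 351) [ 0.82246096 -0.14752441  0.01      ]
side (312, 311) [0.51912676 0.10463181 0.01      ]
side (186, 307) [0.81063533 0.12327881 0.01      ]
```

View pics/c0.png

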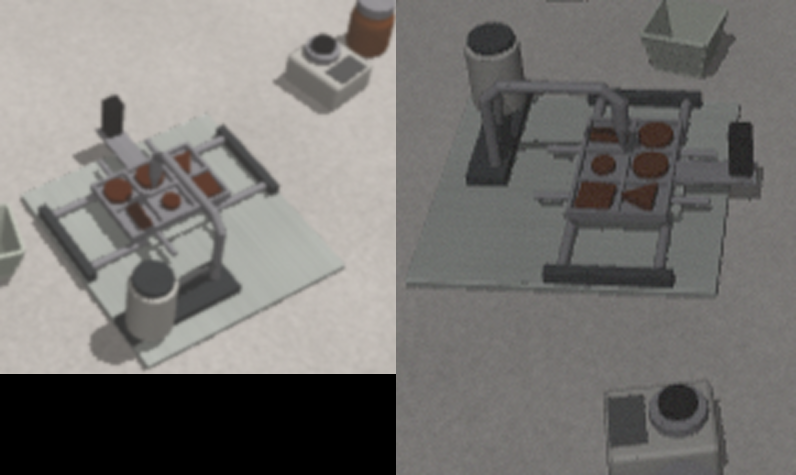

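The crops show the grip side row as round, round, triangle (+y), and the nozzle side row as finger, small, square (+y). The square is at about tray (+23,+46) and the triangle at (-23,+46). Moving towards the grip.

servo_tool:
  steps: [-39,0,42,0,1,-39,0,42,0,1,-39,0,42,0,1,-39,0,42,0,1,-39,0,42,0,1]

```text
t: 0.78
ee_pos: [0.3052, -0.3652, 0.2295]
tcp_rot: [-1.308, 1.042, -1.039]
force: [1.6, 0.2, 0.6]
width: 0.0855
```

servo_tool:
  steps: [-39,0,42,0,1,-39,0,42,0,1,-39,0,42,0,1,-39,0,42,0,1,-39,0,42,0,1]

```text
t: 1.4
ee_pos: [0.4699, -0.1197, 0.23]
tcp_rot: [-1.308, 1.041, -1.041]
force: [0.6, -1.9, 0.3]
width: 0.0853
```

servo_tool:
  steps: [-36,0,38,0,1,-30,0,32,0,1,0,0,0,0.17,1,0,0,0,0,1]

```text
t: 1.9
ee_pos: [0.526, -0.0321, 0.2293]
tcp_rot: [-1.236, 1.166, -1.164]
force: [-0.6, -0.5, 0.6]
width: 0.0851
```

```bash
python3 - <<'E'
from h import *
import pickle
f=grab("wrist"); pickle.dump(f,open("w1.pkl","wb")); save(f,"w1.png")
o=sensors.get_obs();R=cv2.Rodrigues(np.array(o["tcp_rot"]))[0];print(o["ee_pos"],R[:,0])
E
```

```text
[ 0.52604777 -0.03200426  0.22933314] [ 0.06255344 -0.99804021 -0.00167552]
```

View pics/w1.png

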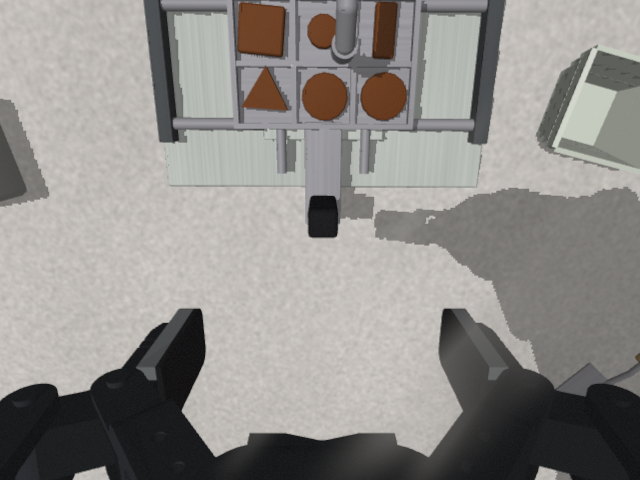

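Wrist view: grip top at about (323,223), square biscuit (262,29), triangle (265,93), nozzle end near (344,52). The plate edge is level at row 187, so the yaw is right. Now the measurements.

```bash
python3 - <<'E'
from h import *
import pickle
f=pickle.load(open("w1.pkl","rb")); fs=pickle.load(open("f0.pkl","rb")); d=fs["side"]; s=fs["scene"]
im=f["image"]
R=cv2.Rodrigues(np.array(f["rvec"],float))[0]; print("cam",-R.T@np.array(f["tvec"]).ravel())
a,b=ray(f,(168,187),.01),ray(f,(479,187),.01); u=(a-b)/np.linalg.norm(a-b); yaw=np.arctan2(-u[0],u[1]); print("yaw deg",np.degrees(yaw))
ex=np.array([np.cos(yaw),np.sin(yaw)]);ey=np.array([-ex[1],ex[0]])
print("grip",ray(f,(323,224),.09))
print("edge mid",(a+b)/2)
hsv=cv2.cvtColor(im,cv2.COLOR_RGB2HSV); m=((hsv[:,:,0]<15)&(hsv[:,:,1]>120)&(hsv[:,:,2]>60)).astype(np.uint8)
m[140:]=0
n,l,st,c=cv2.connectedComponentsWithStats(m)
for i in range(1,n):
  if st[i,4]>200: print(st[i],c[i].round(1),ray(f,c[i],.042)[:2].round(4))
O=(a+b)[:2]/2+.1*ex; print("station origin~",O)
for uv in [(344,52),(344,60)]:
  print("tip wrist",ray(f,uv,.052)[:2])
print("tip side",ray(d,(272.8,255),.052)[:2])
cr=lambda F,x0,y0,x1,y1,k:cv2.resize(F["image"][y0:y1,x0:x1,::-1],None,fx=k,fy=k,interpolation=cv2.INTER_CUBIC)
A=cr(f,220,0,420,130,3); B=cr(d,235,225,305,290,6); C=cr(s,310,240,375,290,6)
p=lambda i,h,w:cv2.copyMakeBorder(i,0,max(0,h-i.shape[0]),0,max(0,w-i.shape[1]),cv2.BORDER_CONSTANT)
cv2.imwrite("pics/c1.png",cv2.resize(np.vstack([p(A,390,810),np.hstack([p(B,390,420),p(C,390,390)])]),None,fx=.75,fy=.75))
E
```

```text
cam [ 0.60123046 -0.02834736  0.37206168]
yaw deg 3.411604692542206
grip [ 0.52423714 -0.03335004  0.09      ]
edge mid [ 0.53704809 -0.03304653  0.01      ]
[ 238    3   47   53 2213] [260.6  28.9] [0.6575 0.0208]
[ 373    2   24   56 1121] [384.5  28.7] [ 0.663  -0.0706]
[308  14  27  34 741] [321.5  30.2] [ 0.6593 -0.0241]
[242  67  45  43 972] [264.7  93.8] [0.6124 0.0169]
[ 303   73   44   47 1637] [324.5  96.1] [ 0.6135 -0.0292]
[ 361   72   45   48 1667] [383.2  95.8] [ 0.6164 -0.0745]
station origin~ [ 0.63687087 -0.02709567]
tip wrist [ 0.64417286 -0.04147773]
tip wrist [ 0.63882499 -0.04188239]
tip side [ 0.63350647 -0.03234261]
```

View pics/c1.png

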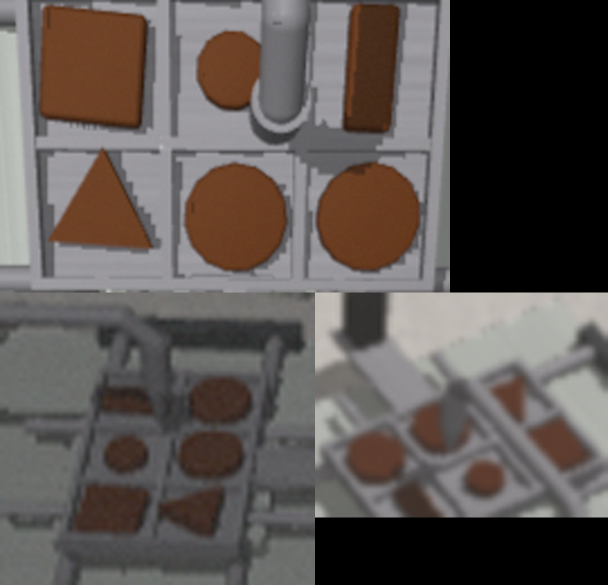

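Tip pixels: wrist (343.1,61.3), side (273.2,255.1), scene (340.4,274.3). I'll cross-check these across the three views.

```bash
python3 - <<'E'
from h import *
import pickle
f=pickle.load(open("w1.pkl","rb")); fs=pickle.load(open("f0.pkl","rb")); d=fs["side"]; s=fs["scene"]
for n,F,uv in(("w",f,(343.1,61.3)),("side",d,(273.2,255.1)),("scene",s,(340.4,274.3))): print(n,ray(F,uv,.052)[:2].round(4))
# calibration check: biscuit centres in side/scene views vs wrist
for n,F in(("side",d),("scene",s)):
  im=F["image"];hsv=cv2.cvtColor(im,cv2.COLOR_RGB2HSV);m=((hsv[:,:,0]<15)&(hsv[:,:,1]>110)&(hsv[:,:,2]>30)).astype(np.uint8)
  N,l,st,c=cv2.connectedComponentsWithStats(m)
  for i in range(1,N):
    p=ray(F,c[i],.042)
    if st[i,4]>15 and abs(p[0]-.637)<.06 and abs(p[1]+.027)<.09: print(n,st[i,4],p[:2].round(4))
# triangle vertices wrist
im=f["image"];hsv=cv2.cvtColor(im,cv2.COLOR_RGB2HSV);m=((hsv[:,:,0]<15)&(hsv[:,:,1]>120)&(hsv[:,:,2]>60)).astype(np.uint8)
for x0,y0,x1,y1 in((240,65,290,112),(236,1,287,58)):
  q=np.zeros_like(m);q[y0:y1,x0:x1]=m[y0:y1,x0:x1]
  c=max(cv2.findContours(q,0,1)[0],key=cv2.contourArea)
  print(cv2.minAreaRect(c), [ray(f,p,.042)[:2].round(4) for p in cv2.minEnclosingTriangle(c)[1].reshape(-1,2)])
E
```

```text
w [ 0.6379 -0.0413]
side [ 0.6325 -0.0321]
scene [ 0.6413 -0.0358]
side 26 [ 0.6157 -0.0731]
side 23 [ 0.6161 -0.0219]
side 50 [0.6575 0.0218]
scene 18 [0.6136 0.0203]
scene 30 [ 0.6124 -0.0358]
scene 53 [0.6589 0.0267]
scene 80 [ 0.6179 -0.0751]
scene 29 [ 0.6617 -0.0251]
((265.48297119140625, 87.48021697998047), (44.10139846801758, 40.9249153137207), 4.236394882202148) [array([0.6022, 0.0349]), array([ 0.6018, -0.0008]), array([0.6325, 0.0168])]
((260.439697265625, 28.964981079101562), (45.03712463378906, 50.52641296386719), 3.5763344764709473) [array([0.6756, 0.0021]), array([0.672 , 0.0636]), array([0.6091, 0.0082])]
```

servo_tool:
  steps: [0,50,0,0,1,1.4,40,-2,0,1,0,0,0,0,1]

```text
t: 2.33
ee_pos: [0.5243, -0.035, 0.1383]
tcp_rot: [-1.24, 1.156, -1.156]
force: [0.4, 0.4, 0.5]
width: 0.0851
```

```bash
python3 - <<'E'
from h import *
import pickle
f=grab("wrist"); pickle.dump(f,open("w2.pkl","wb")); save(f,"w2.png",(160,0,480,240),2.5)
for uv in [(320,240)]: print(proj(f,[[.638,-.0413,.052],[.524,-.034,.09]]))
E
```

```text
[[349.0090683   36.39708437]
 [319.01825819 268.26657133]]
```

View pics/w2.png

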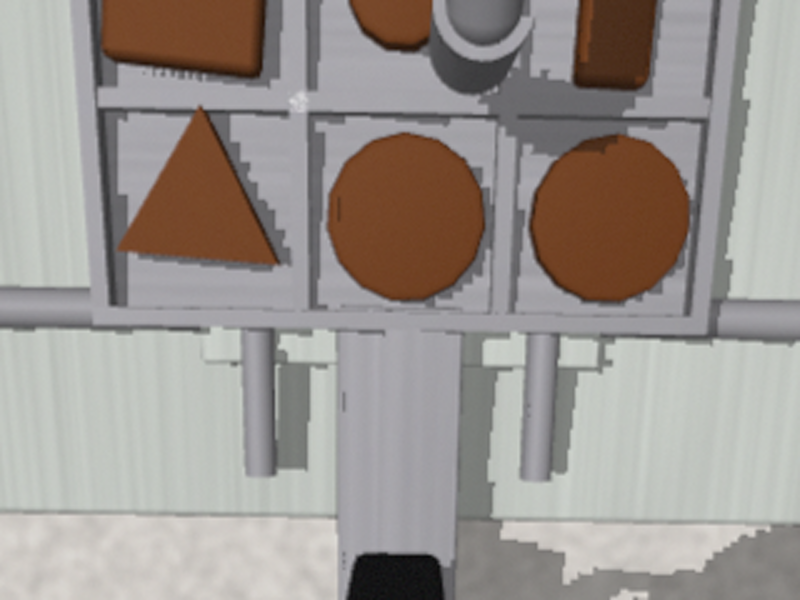

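The tip itself is hidden under the 16 mm nozzle body in this view; the body's lower edge is at about px (348,37). I'll take one oblique look from the +y side, which the button approach needs anyway.

servo_tool:
  steps: [-50,-15,18,0,1,-50,-10,18,0,1,-25,0,10,0,1,0,0,0,0,1]

```text
t: 2.88
ee_pos: [0.5662, 0.0956, 0.1745]
tcp_rot: [-1.232, 1.147, -1.159]
force: [-0.8, -0.4, 0.9]
width: 0.0854
```

```bash
python3 - <<'E'
from h import *
import pickle
f=grab("wrist"); pickle.dump(f,open("w3.pkl","wb")); 
R=cv2.Rodrigues(np.array(f["rvec"],float))[0]; print("cam",-R.T@np.array(f["tvec"]).ravel())
P=proj(f,[[.638,-.0413,.052],[.644,-.0413,.052],[.533,.28,.063]]);print(P)
save(f,"w3.png",None,1.25)
E
```

```text
cam [0.6394193  0.10014063 0.31826411]
[[542.79594256 137.57148145]
 [544.93889799 127.89757413]
 [ 44.78798725 262.47229096]]
```

View pics/w3.png

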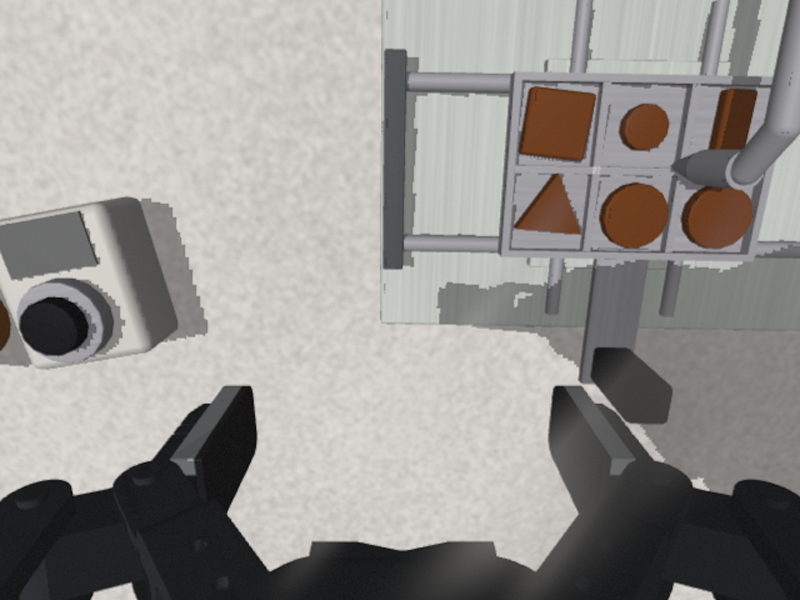

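Now the tip is clear at (540,133), with the square at about (446,98), the triangle at (439,167) and the button at (42,261).

```bash
cat >> h.py <<'E'
YAW=np.radians(3.4); EX=np.array([np.cos(YAW),np.sin(YAW)]); EY=np.array([-EX[1],EX[0]])
def biscuits(f,box,z=.042):
    im=f["image"];hsv=cv2.cvtColor(im,cv2.COLOR_RGB2HSV);m=((hsv[:,:,0]<15)&(hsv[:,:,1]>120)&(hsv[:,:,2]>85)).astype(np.uint8)
    x0,y0,x1,y1=box;q=np.zeros_like(m);q[y0:y1,x0:x1]=m[y0:y1,x0:x1]
    out=[]
    for c in cv2.findContours(q,0,1)[0]:
        if cv2.contourArea(c)<150: continue
        M=cv2.moments(c);out.append((cv2.contourArea(c),(M["m10"]/M["m00"],M["m01"]/M["m00"])))
    return out
E
python3 - <<'E'
from h import *
import pickle
f=pickle.load(open("w3.pkl","rb"))
tip=ray(f,(540,133),.052)[:2];print("tip",tip)
for a,c in biscuits(f,(400,50,640,210)):
    p=ray(f,c,.042)[:2];v=tip-p;print(a,np.round(c,1),p.round(4),"to tip in station mm",np.round([v@EX*1e3,v@EY*1e3],1))
print("btn",ray(f,(42.4,261.6),.063)); print("grip",ray(f,(506,306),.09))
a,b=ray(f,(384*.8,323*.8),.01),ray(f,(790*.8,330*.8),.01);u=a-b;print("yaw",np.degrees(np.arctan2(-u[0],u[1])))
o=sensors.get_obs();R=cv2.Rodrigues(np.array(o["tcp_rot"]))[0];print(o["ee_pos"],R)
E
```

```text
tip [ 0.64066773 -0.03887693]
1846.5 [575.5 173.6] [ 0.6161 -0.0742] to tip in station mm [26.7 33.8]
1939.5 [508.5 172.3] [ 0.6136 -0.0285] to tip in station mm [ 26.4 -11.9]
1045.5 [441.4 168.1] [0.613  0.0174] to tip in station mm [ 24.2 -57.8]
943.5 [516.8 101.1] [ 0.6594 -0.0246] to tip in station mm [-19.5 -13.1]
155.5 [579.5  93.5] [ 0.6669 -0.0639] to tip in station mm [-24.7  26.5]
2601.0 [445.9  98. ] [0.6579 0.0215] to tip in station mm [-20.8 -59.3]
btn [0.53351181 0.28153022 0.063     ]
grip [ 0.53640916 -0.02143198  0.09      ]
yaw 3.1871373669157532
[0.56609701 0.09429324 0.17448284] [[ 0.07215914  0.01264953  0.99731291]
 [-0.99739164  0.00264296  0.07213131]
 [-0.00172343 -0.9999165   0.01280725]]
```

servo_tool:
  steps: [45,0,-18,0.014,1,45,0,-18,0,1,35,20,-14,0,1,0,0,0,0,1]

```text
t: 3.42
ee_pos: [0.523, -0.0422, 0.1574]
tcp_rot: [-1.222, 1.156, -1.176]
force: [-0.0, 0.5, -0.3]
width: 0.0854
```

servo_tool:
  steps: [-8,30,1,0,1,0,35,1,0,1,0,0,0,0,1]

```text
t: 3.8
ee_pos: [0.5272, -0.0363, 0.0947]
tcp_rot: [-1.218, 1.154, -1.181]
force: [0.7, 0.4, 0.9]
width: 0.0857
```

```bash
python3 - <<'E'
from h import *
o=sensors.get_obs();R=cv2.Rodrigues(np.array(o["tcp_rot"]))[0];print(o["ee_pos"],R.round(4))
d=np.array([.5243,-.0338,.056])-o["ee_pos"];print((R.T@d*1e3).round(1), "yaw err deg",np.degrees(np.arctan2(R[1,0],R[0,0]))+90-3.4)
E
```

```text
[ 0.52722646 -0.03629656  0.09469894] [[ 0.0533  0.0218  0.9983]
 [-0.9986  0.      0.0533]
 [ 0.0011 -0.9998  0.0218]]
[-2.7 38.6 -3.6] yaw err deg -0.34552026567561134
```

servo_tool:
  steps: [-2,20,-2,-0.006,1,-1,17,-2,0,1,0,0,0,0,1]

```text
t: 4.18
ee_pos: [0.526, -0.0341, 0.061]
tcp_rot: [-1.218, 1.146, -1.179]
force: [0.4, -0.5, 0.2]
width: 0.0855
```

servo_tool:
  steps: [0,0,0,0,0,0,0,0,0,0,0,0,0,0,0,0,0,0,0,0,0,0,0,0,0]

```text
t: 4.8
ee_pos: [0.5274, -0.0342, 0.0635]
tcp_rot: [-1.215, 1.144, -1.181]
force: [0.8, 0.8, -3.2]
width: 0.0209
```

```bash
python3 - <<'E'
from h import *
o=sensors.get_obs();R=cv2.Rodrigues(np.array(o["tcp_rot"]))[0];print(o["ee_pos"],R.round(4),o["width"],o["force"])
d=np.append(-.0208*EX-.0600*EY,0);print((R.T@d*1e3).round(1), "yaw err deg",np.degrees(np.arctan2(R[1,0],R[0,0]))+90-3.4)
E
```

```text
[ 0.52738538 -0.03422572  0.0635242 ] [[ 5.830e-02  2.960e-02  9.979e-01]
 [-9.983e-01 -5.000e-04  5.830e-02]
 [ 2.200e-03 -9.996e-01  2.950e-02]] 0.02085506715057784 [ 0.77899887  0.77829994 -3.21548333]
[ 60.   -0.5 -20.7] yaw err deg -0.05946885153861947
```

servo_tool:
  steps: [5,0,-2,0,0,9,0,-3,0,0,10,0,-3.5,0,0,10,0,-3.5,0,0,8,0,-3,0,0]

```text
t: 5.42
ee_pos: [0.5149, -0.0795, 0.0634]
tcp_rot: [-1.214, 1.143, -1.181]
force: [1.4, 1.5, 2.1]
width: 0.0211
```

servo_tool:
  steps: [7,0,-3,0,0,4,0,-1.5,0,0,2,0,-0.5,0,0,0,0,0,0,0]

```text
t: 5.92
ee_pos: [0.5101, -0.0947, 0.0634]
tcp_rot: [-1.214, 1.143, -1.182]
force: [0.8, -0.1, 3.0]
width: 0.0207
```

servo_tool:
  steps: [0,0,0,0,0.8,0,0,0,0,1,0,0,0,0,1,0,-20,0,0,1,0,-45,0,0,1]

```text
t: 6.55
ee_pos: [0.5057, -0.0938, 0.1266]
tcp_rot: [-1.219, 1.148, -1.177]
force: [0.1, -0.7, 0.7]
width: 0.0856
```

servo_tool:
  steps: [-10,-40,4,0,1,-50,0,14,0,1,-50,0,14,0,1,-40,0,12,0,1,0,0,0,0,1]

```text
t: 7.18
ee_pos: [0.5418, 0.0624, 0.1722]
tcp_rot: [-1.215, 1.146, -1.181]
force: [0.2, -0.1, 0.0]
width: 0.0857
```

```bash
python3 - <<'E'
from h import *
import pickle
f=grab("wrist"); pickle.dump(f,open("w4.pkl","wb")); 
P=proj(f,[[.6407,-.039,.052]])[0];print(P)
x0=int(max(0,min(P[0]-110,400)));y0=int(max(0,P[1]-90));print(x0,y0)
save(f,"w4.png",(x0,y0,x0+240,y0+180),3)
for a,c in biscuits(f,(300,20,640,230)): print(a,np.round(c,1),ray(f,c,.042)[:2].round(4))
o=sensors.get_obs();print(o["ee_pos"],o["tcp_rot"])
E
```

```text
[493.30992673  88.67908761]
383 0
1962.5 [552.5 164.1] [ 0.5965 -0.091 ]
1808.0 [618.5 163.9] [ 0.5991 -0.1354]
1152.0 [484.5 162.2] [ 0.5952 -0.0449]
841.0 [562.6  92.8] [ 0.6418 -0.088 ]
1842.0 [482.9  91.3] [ 0.6398 -0.0365]
1016.5 [629.8  93.9] [ 0.6436 -0.1314]
[0.54155395 0.06050159 0.17206993] [-1.21496043  1.14717276 -1.18319964]
```

View pics/w4.png

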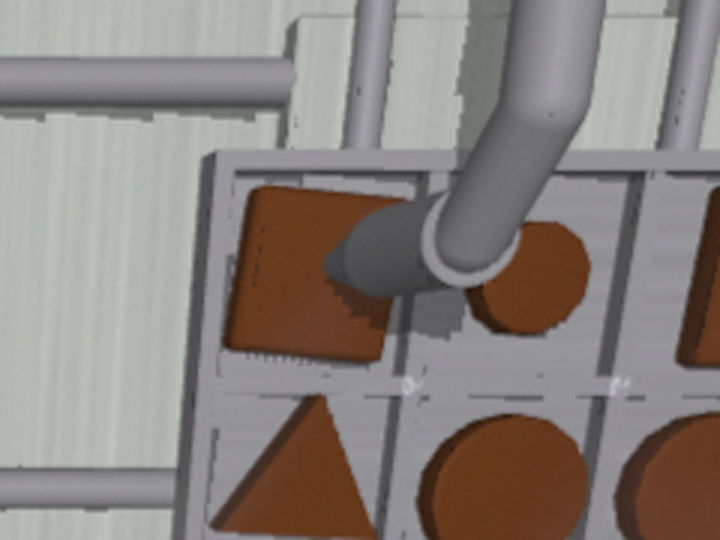

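The tip is at crop (330,264), px (493,88), over the square's face. The face corners are at about crop (268,187), (408,200), (382,360), (243,349). I'll compute the residual.

```bash
python3 - <<'E'
from h import *
import pickle
f=pickle.load(open("w4.pkl","rb"))
c=[ray(f,(383+x/3,y/3),.042)[:2] for x,y in((268,187),(408,200),(382,360),(243,349))]
print(np.array(c).round(4),[np.linalg.norm(c[i]-c[i-1]).round(4) for i in range(4)])
sq=np.mean(c,0);tip=ray(f,(383+330/3,264/3),.052)[:2];v=tip-sq
print("sq",sq,"tip",tip,"need station mm",v@EX*1e3,v@EY*1e3)
# side-of-bottom check: left base corner at z .033
im=f["image"];hsv=cv2.cvtColor(im,cv2.COLOR_RGB2HSV)
for r in (78,88,98,108): print(r,im[r,456:476].tolist()[::2])
o=sensors.get_obs();R=cv2.Rodrigues(np.array(o["tcp_rot"]))[0]
print((R.T@(np.array([.5335,.2815,.115])-o["ee_pos"])*1e3).round(1))
E
```

```text
[[ 0.6566 -0.0271]
 [ 0.6557 -0.057 ]
 [ 0.6232 -0.0574]
 [ 0.6238 -0.0267]] [np.float64(0.0328), np.float64(0.03), np.float64(0.0325), np.float64(0.0307)]
sq [ 0.63981492 -0.04204316] tip [ 0.64108186 -0.0387412 ] need station mm 1.4605364387656001 3.2210082026273574
78 [[151, 150, 155], [150, 149, 154], [149, 148, 152], [132, 128, 129], [58, 36, 17], [83, 47, 25], [100, 56, 25], [106, 61, 32], [105, 60, 32], [105, 60, 33]]
88 [[149, 148, 153], [119, 119, 123], [110, 110, 112], [63, 41, 31], [78, 44, 25], [101, 57, 31], [82, 48, 27], [105, 60, 33], [105, 59, 29], [105, 59, 32]]
98 [[150, 148, 153], [103, 102, 103], [64, 43, 32], [73, 43, 23], [99, 55, 31], [103, 58, 29], [105, 60, 31], [105, 60, 32], [105, 60, 31], [105, 60, 33]]
108 [[129, 127, 133], [64, 50, 43], [67, 39, 20], [96, 55, 28], [104, 61, 33], [103, 59, 29], [103, 60, 32], [105, 60, 35], [104, 58, 33], [103, 60, 35]]
[-221.2   56.6    2.5]
```

The square's face edges come out at half-widths of about 17 mm around (0.640,-0.041), with the tip at (0.641,-0.039 to -0.041). That is within about 1.5 mm across the estimates, so I'll go on to the button.

servo_tool:
  steps: [-45,0,0,0,0,-50,0,0,0,0,-50,10,0,0,0,-45,15,1,0,0,0,0,0,0,0]

```text
t: 7.85
ee_pos: [0.5339, 0.2482, 0.1451]
tcp_rot: [-1.214, 1.153, -1.192]
force: [0.3, -0.8, -0.4]
width: 0.0004
```

```bash
cat > tgt.py <<'E'
import sys
from h import *
o=sensors.get_obs();R=cv2.Rodrigues(np.array(o["tcp_rot"]))[0]
t=np.array([float(a) for a in sys.argv[1:4]])
print(o["ee_pos"].round(4),(R.T@(t-o["ee_pos"])*1e3).round(1),"F",o["force"].round(1),"w",round(o["width"],4),"y axis",R[:,1].round(3),"yaw",np.degrees(np.arctan2(R[1,0],R[0,0]))+90)
E
python3 tgt.py .5335 .2815 .075
```

```text
[0.5339 0.2482 0.1451] [-33.7  69.9  -0.8] F [ 0.3 -0.8 -0.4] w 0.0004 y axis [ 0.028 -0.004 -1.   ] yaw 2.621500533268076
```

servo_tool:
  steps: [-22,20,-1,0,0,-11,30,-1,0,0,0,15,0,0,0,0,0,0,0,0]

```text
t: 8.35
ee_pos: [0.5346, 0.2743, 0.0788]
tcp_rot: [-1.213, 1.155, -1.2]
force: [0.2, 0.1, -0.2]
width: -0.0002
```

```bash
python3 tgt.py .5335 .2815 .063
```

```text
[0.5346 0.2743 0.0788] [-7.3 15.7 -1.3] F [ 0.2  0.1 -0.2] w -0.0002 y axis [ 0.029 -0.008 -1.   ] yaw 2.2408341625277757
```

servo_tool:
  steps: [-6,8,-1,0.015,0,-1,6,0,0,0,0,4,0,0,0,0,3,0,0,0]

```text
t: 8.85
ee_pos: [0.5354, 0.2806, 0.0602]
tcp_rot: [-1.201, 1.167, -1.214]
force: [-16.7, -8.8, 56.8]
width: -0.0002
```

servo_tool:
  steps: [0,-1,0,0,0]

```text
t: 8.98
ee_pos: [0.5352, 0.2805, 0.0619]
tcp_rot: [-1.201, 1.167, -1.214]
force: [-3.0, -0.0, 5.3]
width: -0.0
```

servo_tool:
  steps: [0,0,0,0,0]

```text
t: 9.1
ee_pos: [0.5353, 0.2805, 0.0623]
tcp_rot: [-1.201, 1.166, -1.214]
force: [-2.0, -1.0, 4.3]
width: -0.0001
```

```bash
python3 - <<'E'
from h import *
f=grab("side"); save(f,"s5.png",(240,310,340,410),4)
w=grab("wrist"); save(w,"w5.png")
a=cv2.imread("pics/s5.png");b=cv2.imread("pics/w5.png")[120:480,120:520]
cv2.imwrite("pics/c5.png",np.hstack([a,cv2.copyMakeBorder(b,0,40,0,0,cv2.BORDER_CONSTANT)]))
E
python3 tgt.py .5335 .2815 .063
```

```text
[0.5353 0.2805 0.0621] [-1.  -0.9 -1.8] F [-1.8 -0.7  4.3] w -0.0001 y axis [ 0.032 -0.007 -0.999] yaw 1.2054908147666197
```

View pics/c5.png

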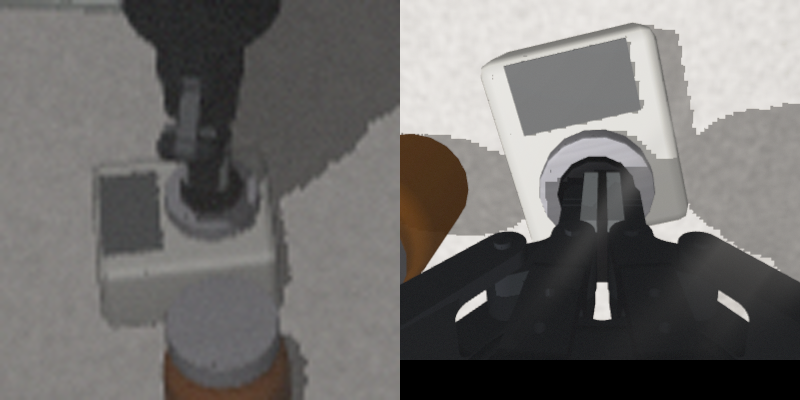

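The fingertips sit on the button inside the collar. The force was 57 N at the stop and 4–5 N (the spring) 1–2 mm above it, so the button was fully down. Now back to the grip.

servo_tool:
  steps: [0,-30,0,0,0,0,-45,0,0,0.3,40,-20,-2,0.02,1,55,0,-4,0.02,1,55,0,-4,0,1]

```text
t: 9.82
ee_pos: [0.5226, 0.1315, 0.16]
tcp_rot: [-1.181, 1.192, -1.239]
force: [1.9, -0.5, -0.5]
width: 0.0726
```

servo_tool:
  steps: [55,0,-4,0,1,55,0,-4,0,1,45,0,-3,0,1,30,0,0,0,1,0,0,0,0,1]

```text
t: 10.45
ee_pos: [0.5081, -0.0644, 0.1609]
tcp_rot: [-1.177, 1.193, -1.247]
force: [-1.4, -0.0, -1.1]
width: 0.0853
```

```bash
python3 tgt.py .5101 -.0947 .1
```

```text
[ 0.5081 -0.0644  0.1609] [29.8 61.1  0.3] F [-1.4 -0.  -1.1] w 0.0853 y axis [ 0.037 -0.007 -0.999] yaw -1.174986292618513
```

servo_tool:
  steps: [20,20,0,-0.08,1,9,30,-1,0,1,0,10,0,0,1,0,0,0,0,1]

```text
t: 10.95
ee_pos: [0.5111, -0.0918, 0.1003]
tcp_rot: [-1.216, 1.129, -1.185]
force: [-0.4, 0.6, 0.1]
width: 0.0859
```

```bash
python3 tgt.py .5101 -.0947 .0615
```

```text
[ 0.5111 -0.0918  0.1003] [ 2.5 38.8 -2.7] F [-0.4  0.6  0.1] w 0.0859 y axis [ 0.04  -0.006 -0.999] yaw 3.6885035160879625
```

servo_tool:
  steps: [2,20,-1,0,1,1,18,-1,0,1,0,1,0,0,1,0,0,0,0,0,0,0,0,0,0]

```text
t: 11.58
ee_pos: [0.5141, -0.0921, 0.0654]
tcp_rot: [-1.213, 1.122, -1.186]
force: [-0.5, -0.3, -1.1]
width: 0.0517
```

servo_tool:
  steps: [0,0,0,0,0,0,0,0,0,0,0,0,0,0,0,0,0,0,0,0]

```text
t: 12.08
ee_pos: [0.5146, -0.0922, 0.0665]
tcp_rot: [-1.211, 1.121, -1.187]
force: [0.6, -0.3, -0.9]
width: 0.0208
```

```bash
python3 - <<'E'
from h import *
o=sensors.get_obs();R=cv2.Rodrigues(np.array(o["tcp_rot"]))[0]
d=np.append(.046*EX+.002*EY,0);print(o["ee_pos"],o["width"],o["force"],"target",o["ee_pos"]+d,(R.T@d*1e3).round(1))
E
```

```text
[ 0.5146185  -0.09223874  0.06646154] 0.020762024178221757 [ 0.58331446 -0.27725121 -0.90199407] target [ 0.56041892 -0.08751417  0.06646154] [-1.7  2.1 46. ]
```

servo_tool:
  steps: [0,0.2,4,0,0,0,0.3,7,0,0,0,0.3,8,0,0,0,0.3,8,0,0,0,0.2,6,0,0]

```text
t: 12.7
ee_pos: [0.5492, -0.0903, 0.0665]
tcp_rot: [-1.212, 1.123, -1.187]
force: [-2.5, -1.3, 1.0]
width: 0.0204
```

```bash
python3 tgt.py .5604 -.0900 .065
```

```text
[ 0.5492 -0.0903  0.0665] [ 0.4  2.  11.1] F [-2.5 -1.3  1. ] w 0.0204 y axis [ 0.046 -0.007 -0.999] yaw 3.805670103924882
```

servo_tool:
  steps: [0,0.2,5,0,0,0.3,0.1,3,0,0,0.3,0,2,0,0,0,0,0,0,0]

```text
t: 13.2
ee_pos: [0.5604, -0.0897, 0.0665]
tcp_rot: [-1.212, 1.122, -1.187]
force: [0.7, -0.0, -0.7]
width: 0.021
```

```bash
python3 tgt.py .5604 -.0900 .065
```

```text
[ 0.5604 -0.0897  0.0665] [ 0.3  1.5 -0.1] F [ 0.7 -0.  -0.7] w 0.021 y axis [ 0.046 -0.006 -0.999] yaw 3.8317843473714817
```

Release, rise, and look from the +y side again.

servo_tool:
  steps: [0,0,0,0,0.8,0,0,0,0,1,0,0,0,0,1,0,-20,0,0,1,0,-45,0,0,1]

```text
t: 13.82
ee_pos: [0.5559, -0.089, 0.1303]
tcp_rot: [-1.215, 1.125, -1.184]
force: [1.0, -1.2, 0.9]
width: 0.0851
```

servo_tool:
  steps: [-10,-40,0,0,1,-50,0,0,0,1,-50,0,0,0,1,-40,0,0,0,1,0,0,0,0,1]

```text
t: 14.45
ee_pos: [0.5453, 0.0645, 0.1742]
tcp_rot: [-1.209, 1.122, -1.189]
force: [-0.4, 0.3, 0.5]
width: 0.0853
```

```bash
python3 - <<'E'
from h import *
import pickle
f=grab("wrist"); pickle.dump(f,open("w6.pkl","wb")); 
P=proj(f,[[.6407,-.039,.052]])[0];print(P)
x0=int(max(0,min(P[0]-110,400)));y0=int(max(0,P[1]-90));print(x0,y0)
save(f,"w6.png",(x0,y0,x0+240,y0+180),3)
for a,c in biscuits(f,(300,0,640,230)): print(a,np.round(c,1),ray(f,c,.042)[:2].round(4))
o=sensors.get_obs();print(o["ee_pos"],o["tcp_rot"])
E
```

```text
[491.74282998 101.05344885]
381 11
1742.5 [621.2 106.1] [ 0.6442 -0.1294]
1606.0 [560.5 108. ] [ 0.6404 -0.0894]
906.5 [482.5 101.4] [ 0.6411 -0.037 ]
768.0 [632.1  33.8] [ 0.6878 -0.1255]
2686.5 [492.6  26.7] [ 0.6859 -0.036 ]
[0.54549421 0.06263552 0.17417515] [-1.20896552  1.12278611 -1.19070242]
```

View pics/w6.png

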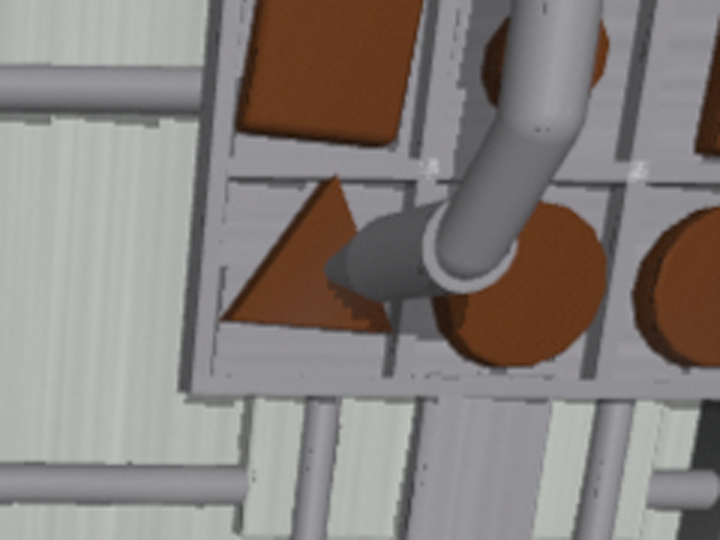

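Tip at crop (331,268); triangle corners at about (335,178), (225,319), (390,330).

```bash
python3 - <<'E'
from h import *
import pickle
f=pickle.load(open("w6.pkl","rb"))
c=np.array([ray(f,(381+x/3,11+y/3),.042)[:2] for x,y in((335,178),(226,319),(390,330))])
print(c.round(4),[np.linalg.norm(c[i]-c[i-1]).round(4) for i in range(3)])
m=c.mean(0);tip=ray(f,(381+331/3,11+268/3),.052)[:2];v=tip-m
print("tri",m,"tip",tip,"need station mm",v@EX*1e3,v@EY*1e3)
E
python3 tgt.py .5345 .2815 .145
```

```text
[[ 0.6605 -0.0404]
 [ 0.63   -0.0212]
 [ 0.63   -0.058 ]] [np.float64(0.0352), np.float64(0.036), np.float64(0.0368)]
tri [ 0.64016645 -0.03990881] tip [ 0.64111323 -0.03866614] need station mm 1.018809899153904 1.1843346123797893
[0.5455 0.0626 0.1742] [-219.4   27.1    1.6] F [-0.2 -0.7 -0.1] w 0.0853 y axis [ 0.049 -0.007 -0.999] yaw 3.6444888775100424
```

The triangle is within about 1.5 mm of centre. Pressing again.

servo_tool:
  steps: [-45,0,0,0,0,-50,0,0,0,0,-50,10,0,0,0,-48,15,0,0,0,-20,0,0,0,0]

```text
t: 15.12
ee_pos: [0.5367, 0.2723, 0.1461]
tcp_rot: [-1.205, 1.129, -1.203]
force: [0.8, -0.9, 0.6]
width: -0.0001
```

```bash
python3 tgt.py .5335 .2815 .075
```

```text
[0.5367 0.2723 0.1461] [-10.3  70.7  -6.2] F [ 0.8 -0.9  0.6] w -0.0001 y axis [ 0.05  -0.011 -0.999] yaw 2.959370743361802
```

servo_tool:
  steps: [-8,25,-4,0,0,-2,30,-2,0,0,0,10,-1,0,0,0,0,0,0,0]

```text
t: 15.62
ee_pos: [0.5352, 0.2784, 0.0805]
tcp_rot: [-1.203, 1.129, -1.207]
force: [0.1, -0.3, 0.6]
width: 0.0001
```

```bash
python3 tgt.py .5345 .2815 .0605
```

```text
[0.5352 0.2784 0.0805] [-3.5 19.9 -1.5] F [ 0.1 -0.3  0.6] w 0.0001 y axis [ 0.052 -0.012 -0.999] yaw 2.7442349721155495
```

servo_tool:
  steps: [-3,9,-2,0,0,0,5,0,0,0,0,3,0,0,0,0,1,0,0,0]

```text
t: 16.12
ee_pos: [0.5352, 0.2808, 0.0637]
tcp_rot: [-1.2, 1.129, -1.209]
force: [-2.2, -0.9, 3.1]
width: -0.0003
```

servo_tool:
  steps: [0,1.5,0,0,0,0,1.5,0,0,0]

```text
t: 16.38
ee_pos: [0.5353, 0.2809, 0.061]
tcp_rot: [-1.2, 1.129, -1.209]
force: [-6.8, -2.2, 18.6]
width: -0.0001
```

servo_tool:
  steps: [0,1,0,0,0]

```text
t: 16.5
ee_pos: [0.5353, 0.2809, 0.0608]
tcp_rot: [-1.199, 1.129, -1.209]
force: [-10.2, -4.6, 28.8]
width: -0.0004
```

servo_tool:
  steps: [0,-20,0,0,0,0,-45,0,0,0,0,-50,0,0,0,0,0,0,0,0,0,0,0,0,0]

```text
t: 17.12
ee_pos: [0.5295, 0.2824, 0.1812]
tcp_rot: [-1.197, 1.128, -1.209]
force: [-1.0, -0.3, -0.8]
width: 0.0001
```

```bash
python3 - <<'E'
from h import *
f=grab("scene"); s=grab("side")
a=cv2.resize(f["image"][180:360,230:460,::-1],None,fx=1.7,fy=1.7,interpolation=cv2.INTER_CUBIC);b=cv2.resize(s["image"][190:440,180:340,::-1],None,fx=2.4,fy=2.4,interpolation=cv2.INTER_CUBIC)
cv2.imwrite("pics/c7.png",np.hstack([cv2.copyMakeBorder(a,0,b.shape[0]-a.shape[0],0,0,cv2.BORDER_CONSTANT),b])[:600,:800])
E
python3 tgt.py .5345 .2815 .0605
```

```text
[0.5294 0.2825 0.1807] [ -0.3 120.3  -1.7] F [0.4 0.2 0.2] w 0.0001 y axis [ 0.057 -0.01  -0.998] yaw 2.672049874988943
```

View pics/c7.png

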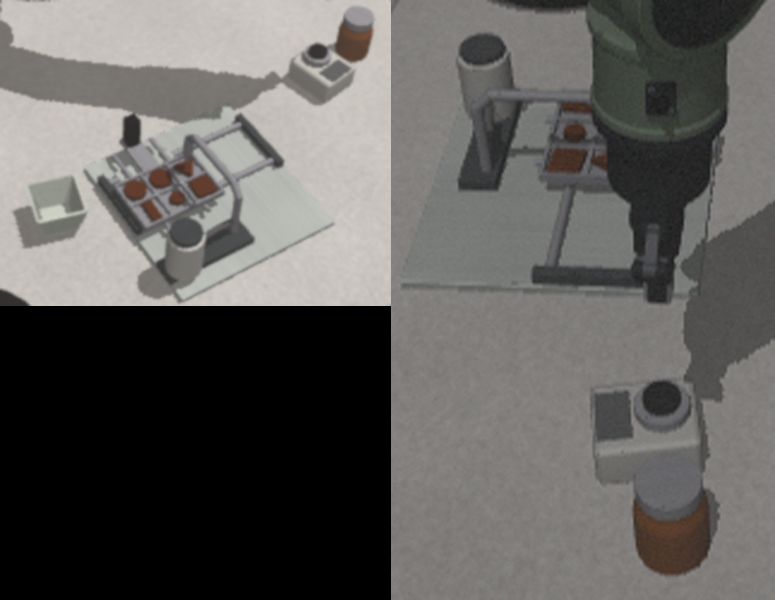

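The final view shows the button released, the tray left with the triangle under the nozzle, and the bowl and jar in place. The arm is clear of everything, so I'm handing in.

```bash
python3 -c "
from h import *
print(robot.close_job())"
```

```text
the job is handed in; nothing more can be done
None
```

The job is done and handed in at about 17 s. I slid the tray by its grip until the square biscuit was under the nozzle and pressed the dose button. Then I slid it on to the triangle, pressed again and left the tray there.

- **Square:** its measured offset before the dose was 0–3 mm. The corner fit read about 1.5 mm in x and 3 mm in y, while other views gave down to about -2 mm in y. My combined estimate was within about 1.5 mm, so I dosed without correcting.
- **Triangle:** its measured offset before the dose was about 1.0 mm in x and 1.2 mm in y.
- **Button presses:** both reached the hard stop, where the force rose well past the roughly 5 N spring. The first peaked at 57 N and the second at 29 N, pressed by the fingertips only.
- **Unplanned movement:** when I took the grip the second time, closing the fingers shifted the tray about 2.4 mm in y. This was after the first dose, and I allowed for it in the second slide.
- **Final view:** the button was up and the arm was clear. The biscuits in view were flat in their pockets, and the bowl and jar looked undisturbed. The last pictures did not include the spatula or the food box.

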